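Bring the tall vial to the reader and start it

TASK

On the desk analyser, push one of the sample wheel's spokes with a fingertip to turn the wheel until the tall vial stands squarely in front of the reader's window, and only then press the start key on top of the reader fully down and let it go. Neither touch nor lift the vials, which the wheel carries round in their cups, and leave everything else on the desk where it stands.

Things in the scene. Friction and masses are not known exactly. Their poses are not given: they have to be found in the camera images.
- wheel_hub (a point): top centre of the sample wheel's hub, on its upright axis, 70 mm above the desk; axes turn with the wheel. Wheel: flat grey disc, radius 90 mm, top 22 mm above the desk; hub radius 22 mm; four aluminium spokes along this frame's +x, -x, +y, -y; half-way between them, 60 mm from the axis, four cups 40 mm across, rims 44 mm above the desk, one vial in each
- spoke_end (a point): outer end of the +x spoke, half-way up it, 115 mm from the wheel's axis. Every spoke is an upright-sided straight bar, 8 mm thick, underside 42 mm and top 70 mm above the desk. The wheel turns either way without end: about 1 to 1.5 N on a spoke's end turns it, and it stays where it is left
- wheel (a joint): angle the sample wheel has been turned since the start (rad), positive anticlockwise seen from above; the start angle reads 0 whatever way the wheel stands
- vial_tall_mid (a point): centre of the tall white vial, half-way up: 28 mm across, 72 mm tall, its foot 25 mm above the desk, standing in one of the four cups with 2.5 mm play around it
- vial_tall: the same tall vial; this origin is at the centre of its foot
- vial_a: a short white vial, 28 mm across, 34 mm tall, in another cup (same play); origin at the centre of its foot, 25 mm above the desk
- vial_b: a second short white vial, as vial_a
- vial_c: a third short white vial, as vial_a
- read_point (a point): where the tall vial's axis belongs, straight in front of the reader's window: 60 mm from the wheel's axis, 60 mm above the desk. Axes fixed to the analyser: -y points horizontally from the wheel's axis to the window, z up
- window (a point): centre of the reader's window, a dark upright slot 26 mm wide, 132 mm from the wheel's axis (axes as read_point). It sits in the middle of the face of the reader, a white block 100 mm wide and 85 mm tall, between two grey cheeks that reach in to 123 mm from the wheel's axis. A dark ridge on the block's top runs from window to start key. A foot plate 12 mm thick lies under wheel and reader
- start_top (a point): centre of the start key's top face: a round white push key 28 mm across on the reader's top, 135 mm beyond the read point; pressed straight down
- start (a joint): travel of the start key: 0 up, 0.006 m fully down; it springs back, and takes about 4 N to go fully down
- pill_bottle: a squat amber bottle, 30 mm across, 58 mm tall, standing on the analyser's foot plate beside the reader block; origin at the centre of its underside. Not to be moved
- gel_bottle: a clear bottle, 52 mm across, 130 mm tall, right of the analyser; origin at the centre of its underside. Not to be moved
- mug: a white mug, 80 mm across, 90 mm tall, to the left; origin at the centre of its underside. Not to be moved
- stapler: a stapler, 130 x 34 x 50 mm, to the right; origin at the centre of its underside. Not to be moved
- phone: a flat black phone, 150 x 72 x 9 mm, left of the analyser; origin at the centre of its underside. Not to be moved
- penlight: an aluminium penlight lying flat, 135 mm long, 17 mm thick, to the right; origin at the centre of its underside. Not to be moved
Things that resemble listed ones, but are neither listed nor needed, are in the scene too. What is shaped like the vial_c but yellow is not meant.

How it is judged:
By the outcome, as a careful person would: the job done as asked, in the order asked, and still so for the second after the job is handed in, with the robot touching nothing.
It also fails if it takes over 54 s, if anything falls off the work surface, if the arm or the gripper's body presses on something with over 40 N, if the wrist force passes 120 N, or if a joint passes its speed limit or range.

ROBOT

A 6-joint arm with a two-finger parallel gripper is mounted at the origin on the work surface. World frame = base frame: x ahead of the robot, y to its left, z up, the work surface at z = 0. Lengths are in m, angles in rad, forces in N, time in s.
With the tool pointing down it reaches from about 0.225 to 0.875 m from the base axis. Payload 3.4 kg.
Tool frame: the origin (TCP) lies where the fingers leave the gripper's body, on its centre line; the fingertips stand 73 mm ahead of it and the grasp point (between the pads) lies 54 mm ahead of it; x points along the fingers, y is the direction in which the jaws open and shut, and the axes are right-handed (so a half turn about x gives the same grasp; the last joint's range is limited). The gripper opens to 85 mm and grips with 20 to 120 N. Pads are 22 mm wide; open, the fingers measure 114 mm over their backs; the gripper's body (76 mm by 85 mm) begins 54 mm behind the grasp point. The pads swing forward as they close: fully open they stand 13 mm farther back than shut.
Start: joints at [-1.226, 0.276, 1.505, -0, 1.361, -0.121], TCP at [0.258, -0.514, 0.304] pointing down, gripper open.
Joint ranges: [-2.89, 2.89], [-0.75, 2.08], [0.22, 2.7], [-1.18, 4.32], [0.11, 2.71], [-2.7, 2.7]. Speed limits (rad/s): [2.57, 2.57, 3.14, 3.14, 3.14, 3.14].

INTERFACE

Orientations are given as a unit quaternion [w, x, y, z].
In Python, from rig import manip gives the robot as it stands.
- The arm moves only by the tool play_rows, never from a script. Its argument "steps" is a list of rows, each a list of 5 numbers: the closure, from 0 (fully open) to 1 (shut), then the shift along the tool's x, y, z as a fraction of full scale, then the turn about the tool's x as a fraction of full scale. In form: [[grip, tx, ty, tz, twist], ...]. A call has 1 to 20 rows; each row shifts and turns the commanded pose from where the row before left it, along the tool's axes as they then stand; what a row does not reach is not made up. Full scale, the value 1, is 0.03 m for a shift and 6 degrees for a turn. A row lasts 1/10 s, in which the tool goes at most 50 mm and 8.59 degrees, less where a joint would pass 70% of its speed; a pose out of reach is approached as far as the arm can. A call with a number of a shift or a turn outside -1 to 1 is refused whole. A call with a gripper value outside its range is refused whole. The fingers move at their own pace and stop on an object; "newtons" is the grip in N (left out, the last holds). Time passes only in rows, so rows that do not move let the fingers close. It gives the time, the measured TCP pose, the force and the opening at its end, in the units of the state.
- manip.get_state(): the state, without advancing time (a new reading comes with each control period).
- manip.get_image(name): name is "side" or "top"; returns (picture, depth): 400x640x3 uint8, red, green, blue; 400x640 float32, m along the optical axis (not along the pixel's ray), 0 where there is no reading.
- manip.camera_model(name): a dict with "mtx" (3x3 intrinsics, pixels), "k1" (the pictures are not rectified: a ray, as slopes to the right and down, at radius r is drawn at 1 + k1 r^2 times it, then the intrinsics apply), "R" (3x3) and "t" (3): a world point X has camera coordinates R X + t. Camera axes: x right, y down, z forward; pixel columns grow to the right and rows downward; lengths in m; the calibration is good to about 2 mm. A picture is of the moment at which its call begins. camera_model takes no time and is no camera call.
- manip.sign_off(): hands the job in, once; it reports no verdict.
Trained networks look in the newest picture that a camera, given by its name, has taken for a name from the list of things; names that differ only in an ending like _2 or _b are one class to them, and where a whole thing is asked for, a point or a joint stands for the part that bears it (a point fixed in the world has none). Each returns a list of dicts, best first, with "conf" (0 to 1); they miss things now and then, are a little off and sometimes report something else, mostly with a low value. They report only what shows in the picture. A call takes as long as a camera call. They do not tell look-alikes from the thing itself.
- manip.regions_of(camera, query): "mask" (400x640 bool, what is visible of it).
- manip.mark_of(camera, query): "location" ([x, y, z] in m, in the coordinates of the camera as it stood for that picture, good to about 4 mm: a listed point, or the origin of a listed thing).
The state is a dict: "clock": time; "qpos": joint angles; "qd": joint speeds; "effort": joint torques, N m; "position": TCP position; "ee_rot": TCP orientation; "contact_force": force on the tool from outside, world axes, zero at the start; "moment": the same for the moment, N m; "width": finger opening in m.
Only numpy, scipy, OpenCV 4.12 (cv2) and the standard library are available. Lean on these libraries where they do the work, as an engineer would, in place of code of your own. Each camera call takes 0.05 s, during which the arm holds its last target.

## Working session

There is one attempt and no reset: what is moved stays moved. The work goes in short steps, Python scripts to look and compute and a tool call to move; the robot and the scene stay as the last step left them, time stands still between calls to the robot, and variables do not carry over. Pictures are saved under pics/ and viewed, and the job is handed in when it is done.

Besides the shell and the picture viewer there is one more tool, called after "Request:" as name(argument=value, ...) on one line, values as JSON. play_rows: Moves the arm, as the interface text tells. Its arguments: {"type":"object","properties":{"steps":{"type":"array","items":{"type":"array","items":{"type":"number"}}},"newtons":{"type":"number"}},"required":["steps"]}

```bash
mkdir -p pics; ls
python3 - <<'E'
from rig import manip
import cv2
s=manip.get_state();print(s)
for n in("side","top"):
    p,d=manip.get_image(n);cv2.imwrite(f"pics/{n}0.png",p[:,:,::-1])
    print(manip.camera_model(n))
E
```

```text
pics
{'clock': 0.0, 'qpos': array([-1.22599742e+00,  2.76620466e-01,  1.50617067e+00, -5.00532975e-06,
        1.36072985e+00, -1.20985788e-01]), 'qd': array([ 0.00049488,  0.00134606, -0.00028371,  0.00024524, -0.00081861,
        0.00056981]), 'effort': array([-2.66082010e-03, -4.16777444e+01, -2.45810223e+01, -3.89056540e-04,
        1.10517890e-02, -2.57092395e-06]), 'position': array([ 0.25810539, -0.51334855,  0.30301013]), 'ee_rot': array([-0.16251809, -0.68793871, -0.16387271,  0.68809442]), 'contact_force': array([ 0.23958878, -0.84801438, -0.26577333]), 'moment': array([ 0.01351041, -0.01163013,  0.01469627]), 'width': 0.08574417668264596}
{'mtx': array([[397.22986768,   0.        , 323.7827756 ],
       [  0.        , 397.22986768, 196.34887649],
       [  0.        ,   0.        ,   1.        ]]), 'k1': 0.010823756726945227, 'R': array([[-0.92889705, -0.37002467,  0.01523186],
       [-0.27202991,  0.65383031, -0.70604932],
       [ 0.25129662, -0.65999066, -0.70799883]]), 't': array([0.54780967, 0.19646479, 0.93382883])}
{'mtx': array([[370.48120548,   0.        , 322.10863538],
       [  0.        , 370.48120548, 192.29764859],
       [  0.        ,   0.        ,   1.        ]]), 'k1': -0.023061936522853453, 'R': array([[-0.04796462, -0.99884349,  0.00332846],
       [-0.97664409,  0.04619936, -0.20983791],
       [ 0.20944145, -0.01331551, -0.97773052]]), 't': array([0.02934948, 0.57611504, 0.80773041])}
```

View pics/side0.png

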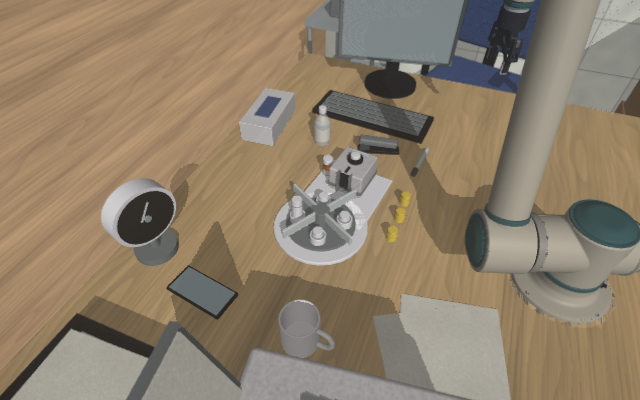

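View pics/top0.png

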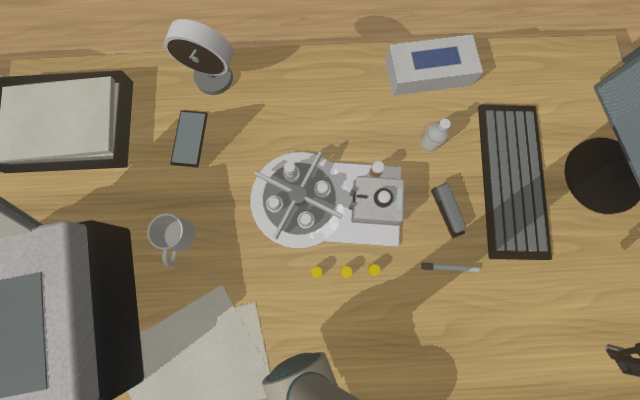

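Both pictures show the wheel (top image about 298,195) with the reader to its right (378,199). The tall vial is probably at (291,170), and the yellow decoys are below it. Next I'll measure these.

```bash
cat > h.py <<'E'
import numpy as np, cv2
from rig import manip
def toworld(n,p):
    c=manip.camera_model(n); return c["R"].T@(np.array(p)-c["t"])
def proj(n,X):
    c=manip.camera_model(n); p=c["R"]@np.array(X)+c["t"]; a=p[:2]/p[2]; a=a*(1+c["k1"]*(a@a)); return c["mtx"][:2,:2]@a+c["mtx"][:2,2]
def unproj_z(n,uv,z):
    c=manip.camera_model(n); b=(np.array(uv)-c["mtx"][:2,2])/c["mtx"][0,0]; a=b.copy()
    for _ in range(10): a=b/(1+c["k1"]*(a@a))
    d=c["R"].T@np.array([a[0],a[1],1]); o=-c["R"].T@c["t"]; return o+d*(z-o[2])/d[2]
def cloud(n,d):
    c=manip.camera_model(n); h,w=d.shape
    uv=np.stack(np.meshgrid(np.arange(w),np.arange(h)),-1).reshape(-1,1,2).astype(float)
    b=cv2.undistortPoints(uv,c["mtx"],np.array([c["k1"],0,0,0.]))[:,0]
    P=np.c_[b,np.ones(len(b))]*d.reshape(-1,1)
    return ((P-c["t"])@c["R"]).reshape(h,w,3)
E
python3 - <<'E'
from h import *
np.set_printoptions(precision=4,suppress=True)
for n in("side","top"):
    for q in("wheel_hub","spoke_end","vial_tall_mid","vial_tall","vial_a","read_point","window","start_top","pill_bottle","gel_bottle"):
        for r in manip.mark_of(n,q)[:4]: print(n,q,round(r["conf"],2),toworld(n,r["location"]))
p,d=manip.get_image("top"); cv2.imwrite("pics/topz.png",cv2.resize(p[130:260,235:420,::-1],(740,520),interpolation=cv2.INTER_CUBIC))
p,d=manip.get_image("side"); cv2.imwrite("pics/sidez.png",cv2.resize(p[130:270,260:445,::-1],(740,560),interpolation=cv2.INTER_CUBIC))
print(manip.get_state()["clock"])
E
```

```text
side wheel_hub 0.66 [0.5776 0.0571 0.0684]
side wheel_hub 0.28 [0.5714 0.0053 0.0632]
side spoke_end 0.7 [0.6753 0.0026 0.0555]
side vial_tall_mid 0.67 [0.631  0.0777 0.0264]
side vial_tall_mid 0.56 [0.5882 0.0013 0.0272]
side vial_tall_mid 0.54 [0.6324 0.0721 0.0676]
side vial_tall 0.65 [0.6298 0.0783 0.0251]
side vial_a 0.68 [0.562  0.1153 0.0253]
side vial_a 0.67 [ 0.3916 -0.0451 -0.0001]
side vial_a 0.57 [0.3975 0.0298 0.0034]
side vial_a 0.52 [0.5179 0.0479 0.0245]
side read_point 0.76 [0.5699 0.0023 0.0643]
side window 0.73 [ 0.5612 -0.0678  0.0582]
side window 0.27 [ 0.7095 -0.2807  0.0001]
side start_top 0.54 [ 0.5509 -0.1322  0.1115]
side pill_bottle 0.43 [ 0.6323 -0.1368  0.0123]
side pill_bottle 0.23 [0.5017 0.3623 0.0032]
side gel_bottle 0.74 [ 0.7094 -0.2808  0.0004]
side gel_bottle 0.27 [0.5795 0.0595 0.0649]
top wheel_hub 0.86 [0.5814 0.0592 0.0673]
top wheel_hub 0.62 [0.518  0.044  0.0219]
top spoke_end 0.66 [0.6726 0.0036 0.0591]
top vial_tall_mid 0.7 [0.5612 0.1176 0.0295]
top vial_tall_mid 0.65 [0.5799 0.0585 0.0665]
top vial_tall_mid 0.48 [0.638  0.0746 0.0654]
top vial_tall_mid 0.31 [ 0.5257 -0.3044  0.0007]
top vial_tall 0.44 [0.632  0.0757 0.0257]
top vial_a 0.65 [ 0.3954 -0.1082 -0.0022]
top vial_a 0.64 [0.5893 0.0018 0.027 ]
top vial_a 0.59 [ 0.5541 -0.1291  0.1065]
top vial_a 0.53 [ 0.3934  0.0237 -0.0031]
top read_point 0.78 [0.5674 0.0055 0.0586]
top window 0.76 [ 0.5646 -0.0701  0.0594]
top start_top 0.73 [0.5638 0.119  0.0276]
top start_top 0.45 [ 0.5531 -0.1365  0.1054]
top pill_bottle 0.55 [ 0.6377 -0.1356  0.0133]
top gel_bottle 0.86 [ 0.7078 -0.2832  0.0002]
1.2
```

View pics/topz.png

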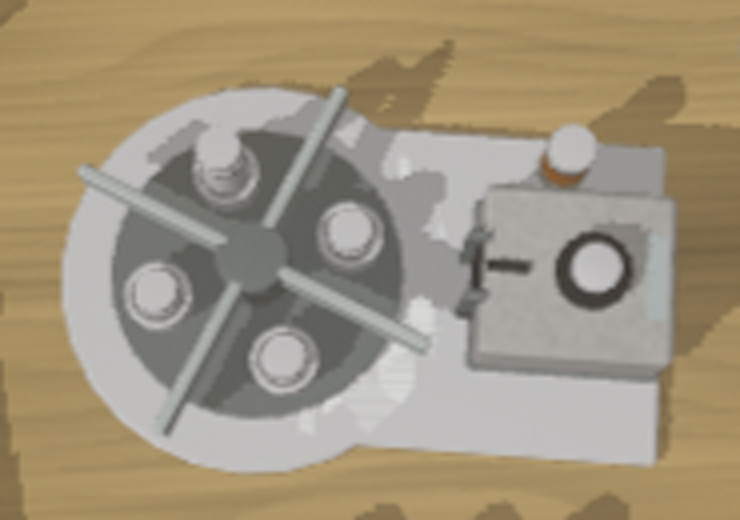

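View pics/sidez.png

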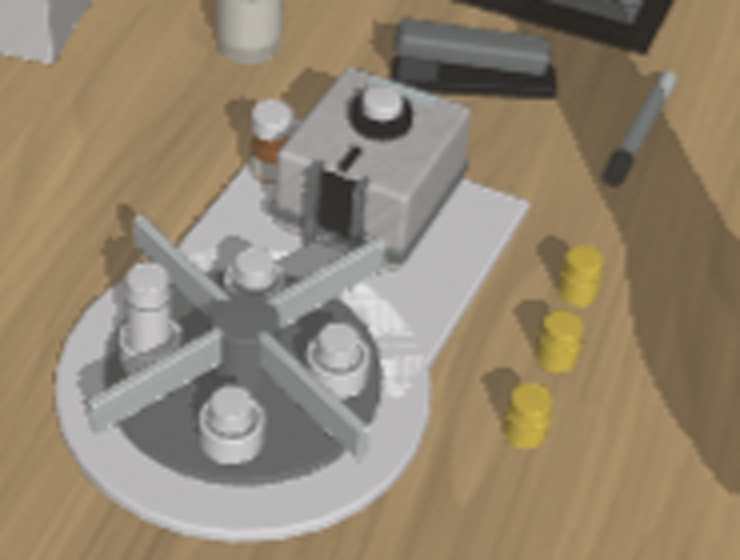

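Top zoom: tall vial at (220,160), with the window at (480,270) and the key at (598,268). Side zoom confirms the tall vial at (150,320). I'll refine the axis, spoke angle and reader direction from depth.

```bash
cat >> h.py <<'E'
from scipy.optimize import least_squares
def wheelfit(n,d,c0=(0.579,0.058),zr=(0.060,0.078)):
    P=cloud(n,d); m=(d>0)&(P[...,2]>zr[0])&(P[...,2]<zr[1]); Q=P[m]; r=np.hypot(Q[:,0]-c0[0],Q[:,1]-c0[1])
    Q=Q[(r<0.118)&(r>0.03)]
    def res(x):
        dx=Q[:,0]-x[0]; dy=Q[:,1]-x[1]; c,s=np.cos(x[2]),np.sin(x[2]); a=c*dx+s*dy; b=-s*dx+c*dy
        return np.minimum(abs(a),abs(b))
    best=None
    for t in np.arange(0,90,10):
        o=least_squares(res,[*c0,np.deg2rad(t)],loss="soft_l1",f_scale=0.004)
        if best is None or o.cost<best.cost: best=o
    return best.x[:2],np.rad2deg(best.x[2])%90,len(Q),best.cost/len(Q),np.median(Q[:,2])
E
python3 - <<'E'
from h import *
np.set_printoptions(precision=4,suppress=True)
for n in("side","top"):
    p,d=manip.get_image(n); print(n,wheelfit(n,d))
    P=cloud(n,d)
    m=(d>0)&(P[...,2]>0.088)&(P[...,2]<0.106)&(abs(P[...,0]-.555)<.08)&(abs(P[...,1]+.13)<.09)
    Q=P[m]; print(len(Q),np.median(Q[:,2]),cv2.minAreaRect(Q[:,:2].astype(np.float32)*1000))
    m=(d>0)&(P[...,2]>0.03)&(np.hypot(P[...,0]-.551,P[...,1]+.134)<.03)
    Q=P[m]; z=Q[:,2]; print("key z hist",np.histogram(z,bins=np.arange(.09,.125,.003)))
    Q=Q[z>0.1025]; print("key",Q.mean(0),len(Q))
    m=(d>0)&(P[...,2]>0.065)&(np.hypot(P[...,0]-.632,P[...,1]-.0765)<.025);Q=P[m]; print("vial",Q[:,:2].mean(0),Q[:,2].max(),len(Q))
E
```

```text
side (array([0.575 , 0.0645]), np.float64(59.80992232409145), 686, np.float64(2.7583741402187764e-05), np.float64(0.0685543416017182))
178 0.09565927431785348 ((552.8052368164062, -115.31961059570312), (111.7333984375, 88.64894104003906), 81.21078491210938)
key z hist (array([15, 17, 52, 14, 12, 26, 23,  0,  0,  0,  0]), array([0.09 , 0.093, 0.096, 0.099, 0.102, 0.105, 0.108, 0.111, 0.114,
       0.117, 0.12 , 0.123]))
key [ 0.5513 -0.1277  0.1072] 58
vial [0.631  0.0835] 0.10072249336740564 163
top (array([0.5743, 0.058 ]), np.float64(60.04046868120708), 645, np.float64(1.8662084710037354e-05), np.float64(0.06931690033101055))
284 0.0965063589458974 ((548.83056640625, -123.23238372802734), (76.62664031982422, 118.38203430175781), 6.029036521911621)
key z hist (array([  7,  45, 104,  20,  17,  80,  24,   0,   0,   0,   0]), array([0.09 , 0.093, 0.096, 0.099, 0.102, 0.105, 0.108, 0.111, 0.114,
       0.117, 0.12 , 0.123]))
key [ 0.5513 -0.1347  0.1068] 121
vial [0.6296 0.0731] 0.10038569672854261 145
```

Run:
```python
from h import *
np.set_printoptions(precision=4,suppress=True)
def a(v): return np.rad2deg(np.arctan2(v[1],v[0]))
T=[(340,92),(83,171),(427,345),(165,429)]
T=[unproj_z("top",(235+(u-1.5)/4,130+(v-1.5)/4),.07) for u,v in T]
print(np.array(T)); c=np.mean(T,0); print("c",c)
for t in T: print(a(t-c),np.linalg.norm(t-c))
S=[(137,222),(382,248),(362,440),(95,412)]
S=[unproj_z("side",(260+(u-1.5)/4,130+(v-1.5)/4),.07) for u,v in S]
c2=np.mean(S,0); print("c2",c2)
for t in S: print(a(t-c2),np.linalg.norm(t-c2))
f=lambda n,o,u,v,z: unproj_z(n,(o[0]+(u-1.5)/4,o[1]+(v-1.5)/4),z)
k1=f("top",(235,130),598,267,.107);k2=f("side",(260,130),383,100,.107)
print("key",k1,k2,a(k1-c),a(k2-c2),np.linalg.norm((k1-c)[:2]),np.linalg.norm((k2-c2)[:2]))
r=f("top",(235,130),[488,532][0],265,.098),f("top",(235,130),532,267,.098); print("ridge",r,a(r[1]-r[0]))
# foot plate edges, top
e=[f("top",(235,130),*p,.012) for p in [(385,130),(664,150),(656,465),(360,443)]]; print(a(e[1]-e[0]),a(e[2]-e[3]),a(e[2]-e[1])) 
b=[f("top",(235,130),*p,.097) for p in [(486,188),(674,200),(668,366),(474,354)]]; print(a(b[1]-b[0]),a(b[2]-b[3]),a(b[2]-b[1]),a(b[3]-b[0])) 
vt=f("top",(235,130),218,145,.097);print("vial",vt,a(vt-c))
vt=f("side",(260,130),148,278,.097);print("vial",vt,a(vt-c2))
```

```text
[[ 0.6715  0.0033  0.07  ]
 [ 0.6301  0.1562  0.07  ]
 [ 0.5177 -0.0394  0.07  ]
 [ 0.4769  0.1114  0.07  ]]
c [0.5741 0.0579 0.07  ]
-29.263258752174707 0.11171348760236387
60.302610640196576 0.11321489543144678
-120.07469249871153 0.11243618441820506
151.14290742740678 0.11098180875315083
c2 [0.5722 0.068  0.07  ]
-30.407412324037864 0.11573819871379513
-120.43505940590215 0.11307252947510067
149.15577272902752 0.11319260549434265
60.86601363516803 0.11223728008471387
key [ 0.5513 -0.1343  0.107 ] [ 0.5505 -0.1297  0.107 ] -96.75145599528985 -96.24286615747465 0.19353434309965736 0.19888425877708277
ridge (array([ 0.5571, -0.0744,  0.098 ]), array([ 0.5548, -0.099 ,  0.098 ])) -95.36969987270648
-96.93521070668926 -97.00327248417584 173.3191756052655
-96.45277961170423 -96.31815128818704 172.6234150980358 172.1476864648716
vial [0.6343 0.0746 0.097 ] 15.477575063083814
vial [0.632  0.0776 0.097 ] 9.096802984722514
```

```bash
cat >> h.py <<'E'
from scipy.spatial.transform import Rotation as Ro
def tool():
    s=manip.get_state(); q=s["ee_rot"]; return np.array(s["position"]),Ro.from_quat([q[1],q[2],q[3],q[0]]).as_matrix(),s
HUB=np.array([0.574,0.059])
E
python3 - <<'E'
from h import *
np.set_printoptions(precision=4,suppress=True)
p,R,s=tool(); print(R)
a=np.deg2rad(60.2); u=np.array([np.cos(a),np.sin(a)]); t=np.array([-u[1],u[0]])
tgt=HUB+.101*u+.045*t; print(tgt)
v=np.r_[tgt,p[2]]-p; print("tool shift",R.T@v)
for d in (u,-u):
  w=R.T@np.r_[d,0]; print("twist needed to bring z to",d,np.rad2deg(np.arctan2(-w[1],w[2])))
E
```

```text
[[ 0.      0.4491 -0.8935]
 [-0.0001 -0.8935 -0.4491]
 [-1.      0.0001  0.    ]]
[0.5851 0.169 ]
tool shift [-0.0001 -0.4632 -0.5987]
twist needed to bring z to [0.497  0.8678] 146.4882246150681
twist needed to bring z to [-0.497  -0.8678] -33.51177538493191
```

Request:
play_rows(steps=[[1,0,0,0,-1],[1,0,0,0,-1],[1,0,0,0,-1],[1,0,0,0,-1],[1,0,0,0,-1],[1,0,0,0,-1],[1,0,0,0,-1],[1,0,0,0,-1],[1,0,0,0,-1],[1,0,0,0,-1],[1,0,0,0,-1],[1,0,0,0,-1],[1,0,0,0,-1],[1,0,0,0,-1],[1,0,0,0,-1],[1,0,0,0,-1],[1,0,0,0,-1],[1,0,0,0,-1],[1,0,0,0,-1],[1,0,0,0,-1]], newtons=40)

```text
clock: 3.3
position: [0.2583, -0.5138, 0.3039]
ee_rot: [0.678, 0.201, 0.678, -0.201]
contact_force: [0.5, -0.7, 0.2]
width: -0.0004
```

Request:
play_rows(steps=[[1,0,0,0,-0.585]])

```text
clock: 3.4
position: [0.2583, -0.5138, 0.3039]
ee_rot: [0.684, 0.181, 0.684, -0.181]
contact_force: [-0.5, -0.6, -0.7]
width: -0.0001
```

```bash
cat >> h.py <<'E'
def status(ang,r=.101,off=.045):
    "tool shift to finger spot behind spoke at ang"
    p,R,s=tool(); a=np.deg2rad(ang); u=np.array([np.cos(a),np.sin(a)]); t=np.array([-u[1],u[0]])
    tgt=HUB+r*u+off*t; w=R.T@np.r_[u,0]
    print("t",s["clock"],"pos",p,"xaxis",R[:,0],"shift mm",R.T@(np.r_[tgt,p[2]]-p)*1000,"twist y->u",np.rad2deg(np.arctan2(w[2],w[1])),"F",s["contact_force"],"w",s["width"],"q",s["qpos"])
E
python3 -c "
from h import *
np.set_printoptions(precision=4,suppress=True)
status(60.2)"
```

```text
t 3.4 pos [ 0.2583 -0.5138  0.3039] xaxis [ 0.     -0.0001 -1.    ] shift mm [ -0.0579 755.1102 -53.238 ] twist y->u 0.18423383063689966 F [-0.4929 -0.6264 -0.736 ] w -0.00012263072451555184 q [-1.226   0.2759  1.5049 -0.      1.3607 -2.2799]
```

Request:
play_rows(steps=[[1,0,1,-0.07,0],[1,0,1,-0.07,0],[1,0,1,-0.07,0],[1,0,1,-0.07,0],[1,0,1,-0.07,0],[1,0,1,-0.07,0],[1,0,1,-0.07,0],[1,0,1,-0.07,0],[1,0,1,-0.07,0],[1,0,1,-0.07,0],[1,0,1,-0.07,0],[1,0,1,-0.07,0],[1,0,1,-0.07,0],[1,0,1,-0.07,0],[1,0,1,-0.07,0],[1,0,1,-0.07,0],[1,0,1,-0.07,0],[1,0,1,-0.07,0],[1,0,1,-0.07,0],[1,0,1,-0.07,0]])

```text
clock: 5.4
position: [0.5205, 0.029, 0.304]
ee_rot: [0.684, 0.182, 0.683, -0.182]
contact_force: [0.6, -0.2, -0.5]
width: -0.0003
```

Request:
play_rows(steps=[[1,0,1,-0.07,0],[1,0,1,-0.07,0],[1,0,1,-0.07,0],[1,0,1,-0.07,0],[1,0,1,-0.07,0],[1,0,0.17,0,0],[1,0,0,0,0],[1,0,0,0,0]])

```text
clock: 6.2
position: [0.5875, 0.1668, 0.3037]
ee_rot: [0.683, 0.181, 0.684, -0.182]
contact_force: [-0.1, 0.1, 0.7]
width: 0.0
```

```bash
python3 -c "
from h import *
np.set_printoptions(precision=4,suppress=True)
status(60.2)
p,d=manip.get_image('top'); cv2.imwrite('pics/top1.png',p[...,::-1])
p,d=manip.get_image('side'); cv2.imwrite('pics/side1.png',p[...,::-1])"
```

```text
t 6.2 pos [0.5875 0.1668 0.3037] xaxis [-0.0008 -0.001  -1.    ] shift mm [-0.0003  0.6997 -3.1352] twist y->u -0.011967976074898546 F [-0.0772  0.0664  0.6522] w 3.990680066644513e-08 q [ 0.1632  0.3304  1.4253 -0.0009  1.3869 -0.8871]
```

View pics/side1.png

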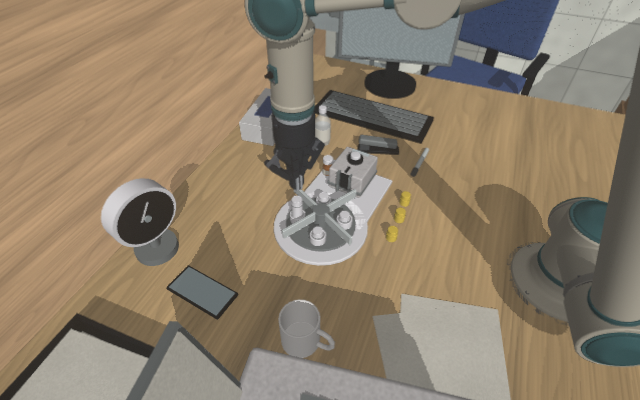

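View pics/top1.png

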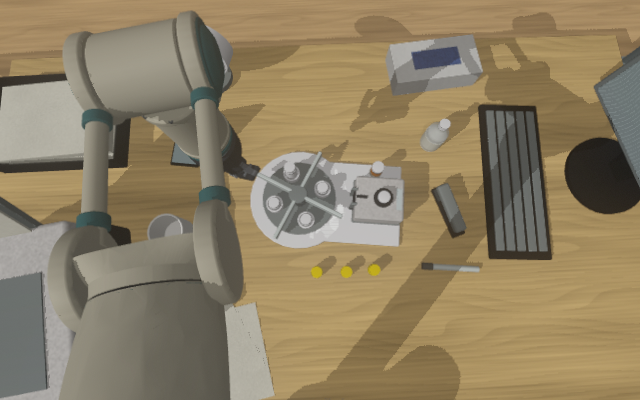

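Request:
play_rows(steps=[[1,0.7,0,0,0],[1,0.7,0,0,0],[1,0.7,0,0,0],[1,0.7,0,0,0],[1,0.7,0,0,0],[1,0.7,0,0,0],[1,0.7,0,0,0],[1,0.7,0,0,0],[1,0.43,0,0,0],[1,0,0,0,0],[1,0,0,0,0]])

```text
clock: 7.4
position: [0.5883, 0.1672, 0.1235]
ee_rot: [0.684, 0.182, 0.683, -0.182]
contact_force: [0.1, -1.1, 0.5]
width: 0.0001
```

```bash
python3 -c "
from h import *
np.set_printoptions(precision=4,suppress=True)
status(60.2)
p,d=manip.get_image('top'); a=cv2.resize(p[130:260,215:345,::-1],(400,400))
p,d=manip.get_image('side'); b=cv2.resize(p[130:270,250:390,::-1],(400,400));cv2.imwrite('pics/b2.png',np.hstack([a,b]))"
```

```text
t 7.4 pos [0.5883 0.1672 0.1235] xaxis [ 0.0007 -0.     -1.    ] shift mm [-0.0022  0.0127 -3.6552] twist y->u -0.03742711168345562 F [ 0.0857 -1.1008  0.4509] w 9.650668130399316e-05 q [ 0.1632  0.4755  1.6751 -0.0002  0.9903 -0.8867]
```

View pics/b2.png

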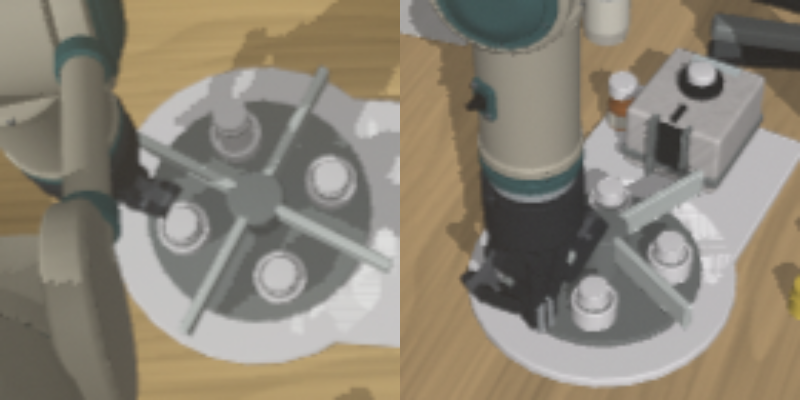

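The finger is behind the 60° spoke on its anticlockwise side and clear of the vials. I'll push along the arc: first the approach, then 4° per row.

Request:
play_rows(steps=[[1,0,0,0.25,0],[1,0,0,0.25,0],[1,0,0,0.2,0],[1,0,0,0.1,0],[1,0,0,0.07,0],[1,0.0,0.013,0.118,0.333],[1,0.0,0.013,0.118,0.333],[1,0,0.027,0.236,0.667],[1,0,0.027,0.236,0.667],[1,0,0.027,0.236,0.667]])

```text
clock: 8.5
position: [0.6351, 0.1408, 0.1228]
ee_rot: [0.651, 0.276, 0.651, -0.276]
contact_force: [-0.8, 0.6, 1.3]
width: 0.0001
```

```bash
python3 -c "
from h import *
np.set_printoptions(precision=4,suppress=True)
status(60.2-16,off=.015)
p,d=manip.get_image('top'); a=cv2.resize(p[130:260,215:345,::-1],(400,400))
p,d=manip.get_image('side'); b=cv2.resize(p[130:270,250:390,::-1],(400,400));cv2.imwrite('pics/b3.png',np.hstack([a,b]))"
```

```text
t 8.5 pos [0.6351 0.1408 0.1228] xaxis [-0.0012  0.0005 -1.    ] shift mm [-0.0014  0.1537  1.0725] twist y->u -0.16404955113657216 F [-0.7909  0.6159  1.3002] w 6.328801946107661e-05 q [ 0.111   0.5254  1.581   0.0008  1.0364 -0.6579]
```

View pics/b3.png

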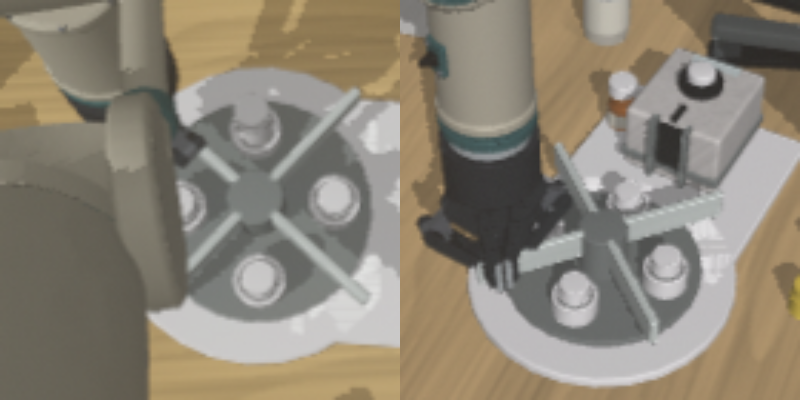

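The wheel turns as expected and the spoke tips follow. Continuing.

Request:
play_rows(steps=[[1,0,0.027,0.236,0.667],[1,0,0.027,0.236,0.667],[1,0,0.027,0.236,0.667],[1,0,0.027,0.236,0.667],[1,0,0.027,0.236,0.667],[1,0,0.027,0.236,0.667],[1,0,0.027,0.236,0.667],[1,0,0.027,0.236,0.667],[1,0,0.027,0.236,0.667],[1,0,0.027,0.236,0.667],[1,0,0.027,0.236,0.667],[1,0,0.027,0.236,0.667]])

```text
clock: 9.8
position: [0.6744, 0.0681, 0.1227]
ee_rot: [-0.482, -0.516, -0.483, 0.517]
contact_force: [-0.7, 1.2, -0.2]
width: -0.0002
```

```bash
python3 -c "
from h import *
np.set_printoptions(precision=4,suppress=True)
status(60.2-64,off=.015)
p,d=manip.get_image('top'); a=cv2.resize(p[130:260,235:365,::-1],(400,400));print(wheelfit('top',d,zr=(.063,.075)))
p,d=manip.get_image('side'); b=cv2.resize(p[130:270,250:390,::-1],(400,400));cv2.imwrite('pics/b4.png',np.hstack([a,b]))"
```

```text
t 9.8 pos [0.6744 0.0681 0.1227] xaxis [-0.0018  0.0009 -1.    ] shift mm [-0.0031  1.3903  0.7804] twist y->u -0.09545795818498294 F [-0.7144  1.2433 -0.1797] w -0.00023625947242725728 q [-0.0022  0.5604  1.5124  0.001   1.0706  0.0653]
(array([0.5701, 0.0051]), np.float64(85.06902601295485), 105, np.float64(2.478588287943202e-06), np.float64(0.0695596776569971))
```

View pics/b4.png

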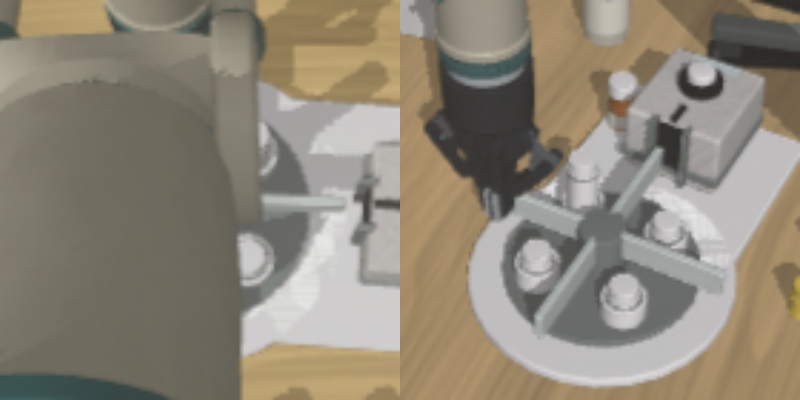

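Request:
play_rows(steps=[[1,0,0.027,0.236,0.667],[1,0,0.027,0.236,0.667],[1,0,0.027,0.236,0.667],[1,0,0.027,0.236,0.667],[1,0,0.027,0.236,0.667],[1,0,0.027,0.236,0.667],[1,0,0.027,0.236,0.667],[1,0,0.027,0.236,0.667],[1,0,0.013,0.118,0.333],[1,0,0.013,0.118,0.333],[1,0,0,0,0],[1,0,0,0,0]])

```text
clock: 11.1
position: [0.6606, 0.0065, 0.123]
ee_rot: [0.3, 0.64, 0.3, -0.64]
contact_force: [0.8, -0.2, 0.5]
width: 0.0
```

```bash
python3 -c "
from h import *
np.set_printoptions(precision=4,suppress=True)
status(60.2-100,off=.015)
p,d=manip.get_image('top'); print(wheelfit('top',d,zr=(.063,.075)))
p,d=manip.get_image('side'); print(wheelfit('side',d,zr=(.063,.075)));b=cv2.resize(p[130:270,260:445,::-1],(740,560),interpolation=cv2.INTER_CUBIC);cv2.imwrite('pics/b5.png',b)"
```

```text
t 11.1 pos [0.6606 0.0065 0.123 ] xaxis [ 0.0002 -0.0004 -1.    ] shift mm [0.0003 0.819  0.1253] twist y->u 0.07005812077318761 F [ 0.8143 -0.1671  0.4967] w 3.0771770636882007e-05 q [-0.0953  0.5375  1.5566 -0.0004  1.0472  0.5984]
(array([0.579, 0.058]), np.float64(0.0), 0, np.float64(nan), np.float64(nan))
(array([0.5759, 0.0647]), np.float64(48.905230228331554), 521, np.float64(1.3691108513549168e-05), np.float64(0.06976448736459182))h.py:28: RuntimeWarning: invalid value encountered in scalar divide
  return best.x[:2],np.rad2deg(best.x[2])%90,len(Q),best.cost/len(Q),np.median(Q[:,2])
  return _methods._mean(a, axis=axis, dtype=dtype,
  ret = ret.dtype.type(ret / rcount)
```

View pics/b5.png

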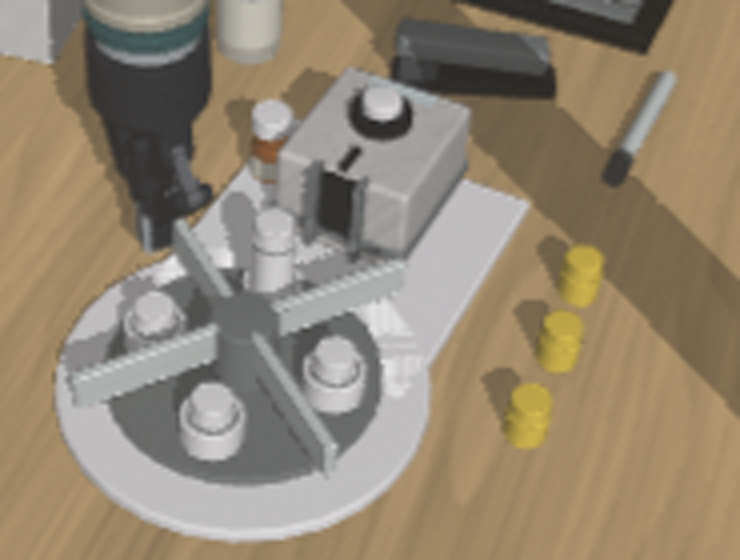

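Request:
play_rows(steps=[[1,0,0.013,0.118,0.333],[1,0,0.013,0.118,0.333],[1,0,0.013,0.118,0.333],[1,0,0.007,0.059,0.167],[1,0,0.007,0.059,0.167],[1,0,0,0,0],[1,0,0,0,0],[1,0,0,-0.3,0],[1,0,0,-0.4,0],[1,-0.5,0,-0.5,0],[1,-1,0.0,-0.5,0],[1,-1,0.5,-0.5,0],[1,-1,0.5,-0.5,0],[1,0,1,0,0],[1,0,1,0,0],[1,0,1,0,0],[1,0,1,0,0],[1,0,0,0,0]])

```text
clock: 13.0
position: [0.8156, -0.065, 0.2266]
ee_rot: [0.254, 0.66, 0.253, -0.66]
contact_force: [-0.0, 0.1, -0.4]
width: -0.0001
```

```bash
python3 -W ignore -c "
from h import *
np.set_printoptions(precision=4,suppress=True)
status(60.2-108,off=.015)
p,d=manip.get_image('top'); cv2.imwrite('pics/t6.png',p[...,::-1]);print(wheelfit('top',d,zr=(.063,.075)))
p,d=manip.get_image('side'); print(wheelfit('side',d,zr=(.063,.075)));b=cv2.resize(p[130:270,260:445,::-1],(740,560),interpolation=cv2.INTER_CUBIC);cv2.imwrite('pics/s6.png',b)"
```

```text
t 13.0 pos [ 0.8156 -0.065   0.2266] xaxis [ 0.0018 -0.0022 -1.    ] shift mm [  -0.4255 -152.8386   81.1798] twist y->u -0.1827759967487228 F [-0.0399  0.1013 -0.3963] w -0.0001250224635579183 q [-0.1637  0.6922  0.9809 -0.0019  1.4663  0.6739]
(array([0.615 , 0.0932]), np.float64(40.10283578112647), 107, np.float64(2.327976304333866e-06), np.float64(0.069658387782986))
(array([0.5751, 0.0639]), np.float64(40.508275424303044), 513, np.float64(1.1459207576991335e-05), np.float64(0.06961165099226839))
```

View pics/t6.png

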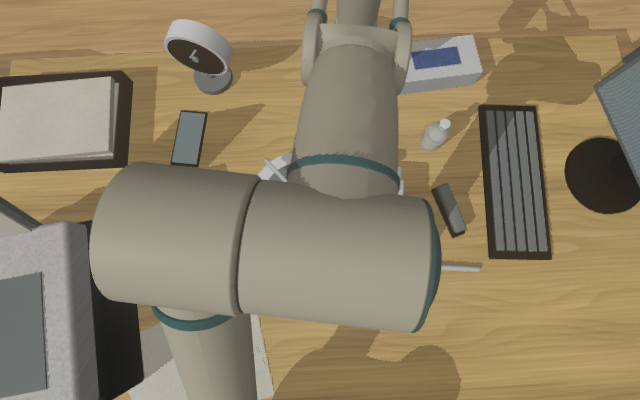

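View pics/s6.png

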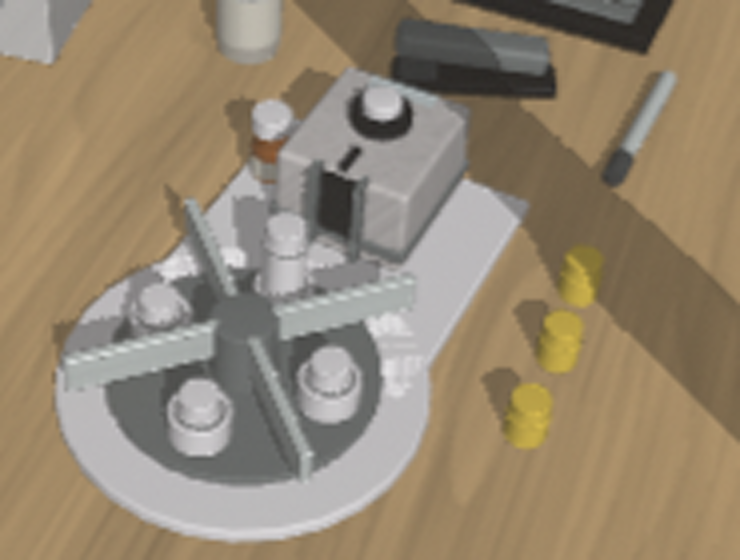

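```bash
python3 -W ignore - <<'E'
from h import *
np.set_printoptions(precision=4,suppress=True)
lsd=cv2.createLineSegmentDetector()
def segs(img,n,x0,y0,x1,y1,z,lo,hi,minlen):
    g=cv2.cvtColor(img,cv2.COLOR_BGR2GRAY)
    L=lsd.detect(g)[0][:,0]
    for l in L:
        if x0<l[0]<x1 and x0<l[2]<x1 and y0<l[1]<y1 and y0<l[3]<y1 and np.hypot(l[2]-l[0],l[3]-l[1])>minlen:
            a=unproj_z(n,l[:2],z);b=unproj_z(n,l[2:],z);t=np.rad2deg(np.arctan2(b[1]-a[1],b[0]-a[0]))%180
            print(n,z,l.round(1),"ang",round(t,2),"len",round(np.linalg.norm(b-a),4))
t0=cv2.imread("pics/top0.png"); s0=cv2.imread("pics/side0.png")
print("TOP0 reader, plate z .012 / block .097 (expect 83 or 173)")
segs(t0,"top",320,150,415,255,.012,0,0,12); print(); segs(t0,"top",345,170,415,230,.097,0,0,8)
p,d=manip.get_image("side"); s=p[...,::-1].copy(); cv2.imwrite("pics/s7full.png",s)
print("SIDE now spokes z .07"); segs(s,"side",270,170,370,260,.07,0,0,15)
print("SIDE plate"); segs(s,"side",305,130,400,260,.012,0,0,18)
E
```

```text
TOP0 reader, plate z .012 / block .097 (expect 83 or 173)
top 0.012 [372.5 193.7 382.1 184.6] ang 130.57 len 0.034
top 0.012 [351.5 210.2 339.6 203.8] ang 58.74 len 0.033
top 0.012 [380.5 187.5 394.4 184.4] ang 99.99 len 0.0359
top 0.012 [397.9 244.4 398.8 225.6] ang 172.3 len 0.0456
top 0.012 [370.6 164.8 329.4 161.8] ang 83.11 len 0.1043
top 0.012 [396.9 225.2 351.9 222.1] ang 83.2 len 0.1099
top 0.012 [334.8 190.6 335.8 209.4] ang 179.86 len 0.0472
top 0.012 [397.8 188.6 392.2 199.5] ang 148.51 len 0.0316
top 0.012 [401.6 219.4 402.8 180.6] ang 172.83 len 0.098
top 0.012 [393.2 178.9 359.4 176.6] ang 83.28 len 0.0847
top 0.012 [323.  240.6 396.9 246.1] ang 82.99 len 0.1786
top 0.012 [354.5 217.7 401.9 221. ] ang 83.24 len 0.116
top 0.012 [341.9 159.7 370.6 161.6] ang 83.48 len 0.0729
top 0.012 [402.7 221.9 402.  241.9] ang 172.7 len 0.0488
top 0.012 [399.3 166.5 385.5 165.6] ang 83.74 len 0.0348

top 0.097 [356.9 193.9 366.9 194.2] ang 85.71 len 0.0224
top 0.097 [372.5 193.7 382.1 184.6] ang 130.57 len 0.0308
top 0.097 [393.2 203.3 382.9 207.5] ang 109.06 len 0.0253
top 0.097 [365
[... 1613 characters left out ...]
ide 0.07 [366.1 238.3 367.7 221.5] ang 103.3 len 0.0526
SIDE plate
side 0.012 [373.4 154.5 355.6 149.4] ang 177.21 len 0.0593
side 0.012 [330.3 214.3 349.7 209.5] ang 40.81 len 0.0554
side 0.012 [397.  154.3 374.3 153. ] ang 17.71 len 0.0702
side 0.012 [361.7 198.5 329.4 205.9] ang 39.83 len 0.0941
side 0.012 [321.6 215.2 334.8 246. ] ang 129.69 len 0.107
side 0.012 [375.  174.8 360.1 196.5] ang 83.01 len 0.1035
side 0.012 [345.4 147.9 329.2 167.7] ang 83.21 len 0.1093
side 0.012 [369.3 145.  394.6 147.6] ang 13.2 len 0.08
side 0.012 [361.8 133.8 385.7 137.4] ang 8.28 len 0.0792
side 0.012 [365.1 223.6 388.7 187.2] ang 82.44 len 0.158
side 0.012 [360.3 182.9 373.7 162.2] ang 85.01 len 0.1038
```

Both cameras put the reader axis at −96.9°, and the spokes now stand at 39.9° against a target of 38.1°. That leaves about 1.8° clockwise, so I'll go back for a small nudge.

Request:
play_rows(steps=[[1,0,-1,0,0],[1,0,-1,0,0],[1,0,-1,0,0],[1,0,-1,0,0],[1,0,-1,0,0],[1,0.9,0,0,0],[1,0.9,0,0,0],[1,0.9,0,0,0],[1,0.8,0,0,0],[1,0,0,0.7,0.3],[1,0,0,0.7,0],[1,0,0,0.7,0],[1,0,0,0.3,0],[1,0,0,0,0],[1,0,0,0,0]])

```text
clock: 14.65
position: [0.6584, 0.003, 0.1236]
ee_rot: [0.244, 0.664, 0.244, -0.663]
contact_force: [0.6, 0.0, 0.0]
width: -0.0
```

```bash
python3 -W ignore -c "
from h import *
np.set_printoptions(precision=4,suppress=True)
status(60.2-109.8,off=.015)
p,d=manip.get_image('side'); print(wheelfit('side',d,zr=(.063,.075)));b=cv2.resize(p[130:270,260:445,::-1],(740,560),interpolation=cv2.INTER_CUBIC);cv2.imwrite('pics/s8.png',b)"
```

```text
t 14.65 pos [0.6584 0.003  0.1236] xaxis [ 0.0018  0.0004 -1.    ] shift mm [-0.0176  3.6874 12.9398] twist y->u -0.018351116333771893 F [0.5855 0.0001 0.0184] w -3.4521721166870027e-05 q [-0.1013  0.5334  1.5629  0.0006  1.0435  0.7644]
(array([0.576 , 0.0646]), np.float64(41.17393174996227), 517, np.float64(1.5518545739870032e-05), np.float64(0.06957041247266614))
```

View pics/s8.png

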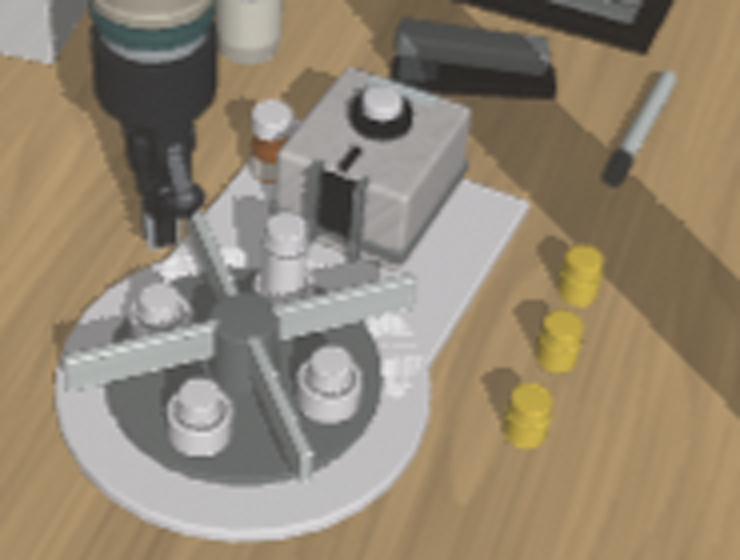

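Request:
play_rows(steps=[[1,0,0.06,0.15,0],[1,0,0.06,0.1,0],[1,0,0,0.06,0],[1,0,0,0.06,0],[1,0,0,0.06,0],[1,0,0,0,0],[1,0,0,0,0],[1,0,0,-0.1,0],[1,0,0,-0.3,0],[1,0,0,-0.5,0],[1,-0.5,0,-0.5,0],[1,-1,0.0,-0.5,0],[1,-1,0.3,-0.5,0],[1,-1,0.3,-0.5,0],[1,0,0,0,0],[1,0,0,0,0]])

```text
clock: 16.3
position: [0.729, 0.0347, 0.2284]
ee_rot: [0.244, 0.664, 0.244, -0.663]
contact_force: [-1.0, 0.1, -0.1]
width: -0.0
```

```bash
cat >> h.py <<'E'
def lines(s,n,z,box,lo=.05):
    L=cv2.createLineSegmentDetector().detect(cv2.cvtColor(s,cv2.COLOR_BGR2GRAY))[0][:,0]
    for l in L:
        if box[0]<l[[0,2]].min() and l[[0,2]].max()<box[2] and box[1]<l[[1,3]].min() and l[[1,3]].max()<box[3]:
            a=unproj_z(n,l[:2],z);b=unproj_z(n,l[2:],z);t=np.rad2deg(np.arctan2(b[1]-a[1],b[0]-a[0]))%90
            if np.linalg.norm(b-a)>lo and 30<t<50: print(n,l.round(1),"ang",round(t,2),"len",round(np.linalg.norm(b-a),4))
E
python3 -W ignore -c "
from h import *
np.set_printoptions(precision=4,suppress=True)
status(60.2-109.8,off=.015)
p,d=manip.get_image('side'); print(wheelfit('side',d,zr=(.063,.075)));s=p[...,::-1].copy();lines(s,'side',.07,(270,170,370,260));b=cv2.resize(s[130:270,260:445],(740,560),interpolation=cv2.INTER_CUBIC);cv2.imwrite('pics/s9.png',b)
p,d=manip.get_image('top');cv2.imwrite('pics/t9.png',p[...,::-1])"
```

```text
t 16.3 pos [0.729  0.0347 0.2284] xaxis [ 0.0013  0.     -1.    ] shift mm [ -0.104  -17.9987  87.2858] twist y->u 0.0124084379774206 F [-0.9873  0.1393 -0.0682] w -2.255870464349199e-05 q [-0.0477  0.5503  1.2466  0.0001  1.3434  0.8177]
(array([0.5749, 0.0639]), np.float64(38.23066945662782), 496, np.float64(9.874277596863235e-06), np.float64(0.06987466392172606))
side [287.  223.6 312.9 218.3] ang 37.78 len 0.0643
side [313.4 209.3 276.9 217. ] ang 38.61 len 0.0922
side [330.4 214.7 349.6 210.5] ang 38.92 len 0.0501
side [292.6 242.1 284.4 225.6] ang 45.89 len 0.0544
side [336.8 246.4 329.7 227.2] ang 36.9 len 0.0593
side [321.4 215.3 332.9 246.9] ang 37.13 len 0.1002
side [359.3 200.1 329.5 206.3] ang 38.45 len 0.0794
side [309.9 181.4 316.2 203. ] ang 34.39 len 0.0816
side [328.1 245.6 321.6 228.2] ang 37.7 len 0.0539
```

View pics/s9.png

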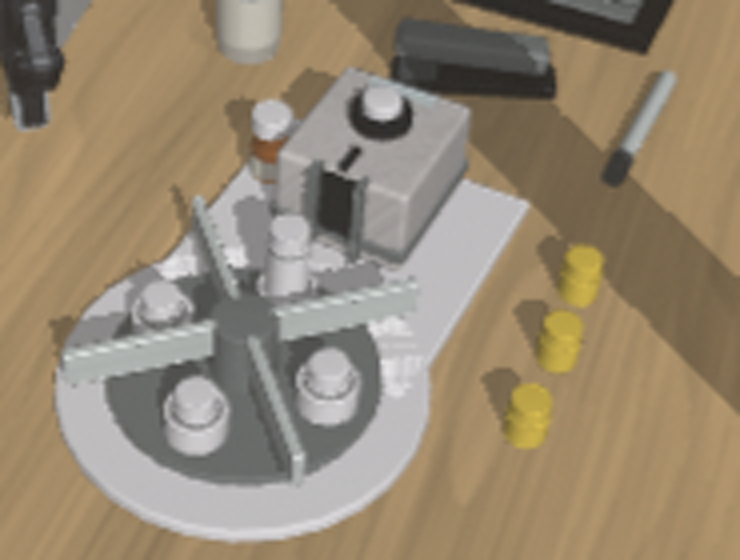

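Spoke edges now read about 38.1°, which matches the target. I'll move the arm clear of the top camera for a second check before pressing.

Request:
play_rows(steps=[[1,-0.2,0,0.6,0],[1,-0.2,0,1,0],[1,-0.2,0,1,0],[1,-0.2,0,1,0],[1,-0.2,0,1,0],[1,0,0,1,0],[1,0,0,1,0],[1,0,0,1,0],[1,0,0,1,0],[1,0,0,1,0],[1,0,0,1,0],[1,0,0,1,0],[1,0,0,1,0],[1,0,0,1,0],[1,0,0,1,0],[1,0,0,1,0],[1,0,0,1,0],[1,0,0,1,0],[1,0,0,1,0],[1,0,0,0.5,0]])

```text
clock: 18.4
position: [0.2883, -0.3374, 0.2575]
ee_rot: [-0.243, -0.663, -0.244, 0.665]
contact_force: [0.7, 0.5, -0.3]
width: -0.0002
```

```bash
python3 -W ignore -c "
from h import *
np.set_printoptions(precision=4,suppress=True)
status(60.2-109.8,off=.015)
p,d=manip.get_image('top');s=p[...,::-1].copy();print(wheelfit('top',d));lines(s,'top',.07,(240,130,350,250));cv2.imwrite('pics/t10.png',cv2.resize(s[130:260,235:420],(740,520),interpolation=cv2.INTER_CUBIC));cv2.imwrite('pics/t10f.png',s)
for q in ('vial_tall','vial_tall_mid'):
  for r in manip.mark_of('top',q)[:4]: print('top',q,r['conf'],toworld('top',r['location']))
p,d=manip.get_image('side');s=p[...,::-1].copy();lines(s,'side',.07,(270,170,370,260))
for q in ('vial_tall','vial_tall_mid','read_point'):
  for r in manip.mark_of('side',q)[:3]: print('side',q,r['conf'],toworld('side',r['location']))
"
```

```text
t 18.4 pos [ 0.2883 -0.3374  0.2575] xaxis [-0.0022  0.0008 -1.    ] shift mm [  -0.5367  -17.1213 -489.4056] twist y->u -0.16826872871370957 F [ 0.7384  0.5223 -0.2636] w -0.00016921260174093046 q [-1.0197  0.1125  1.8405 -0.0016  1.1904 -0.1505]
(array([0.5744, 0.0583]), np.float64(38.12972611961232), 645, np.float64(1.9627816131210583e-05), np.float64(0.06922320162114698))
top [325.5 223.4 304.4 199.3] ang 38.23 len 0.074
top [276.1 172.5 290.6 189.4] ang 37.82 len 0.0534
top [293.  185.8 276.3 167.5] ang 39.42 len 0.0595
top [300.7 200.6 321.4 224.8] ang 37.78 len 0.0737
top [305.5 189.2 326.8 170.5] ang 39.43 len 0.067
top [289.8 196.1 267.6 216.3] ang 40.48 len 0.0687
top vial_tall 0.67 [0.5672 0.0004 0.0265]
top vial_tall_mid 0.58 [ 0.5715 -0.004   0.0662]
side [313.4 209.3 276.7 217.1] ang 38.74 len 0.0929
side [287.  223.6 312.9 218.3] ang 38.05 len 0.0643
side [330.4 214.7 349.6 210.5] ang 38.9 len 0.05
side [292.8 242.1 284.3 225.7] ang 46.59 len 0.0543
side [337.1 246.3 324.6 214.3] ang 37.8 len 0.1023
side [359.3 200.1 329.5 206.2] ang 38.22 len 0.0793
side [321.4 215.3 332.9 246.9] ang 37.1 len 0.1003
side [311.8 186.6 316.1 203.3] ang 32.91 len 0.0621
side vial_tall 0.74 [0.5652 0.0049 0.0234]
side vial_tall 0.2 [ 0.5725 -0.001   0.066 ]
side vial_tall_mid 0.57 [ 0.568  -0.0021  0.0652]
side vial_tall_mid 0.43 [0.5122 0.0676 0.0232]
side read_point 0.93 [0.5678 0.0038 0.0651]
```

View pics/t10.png

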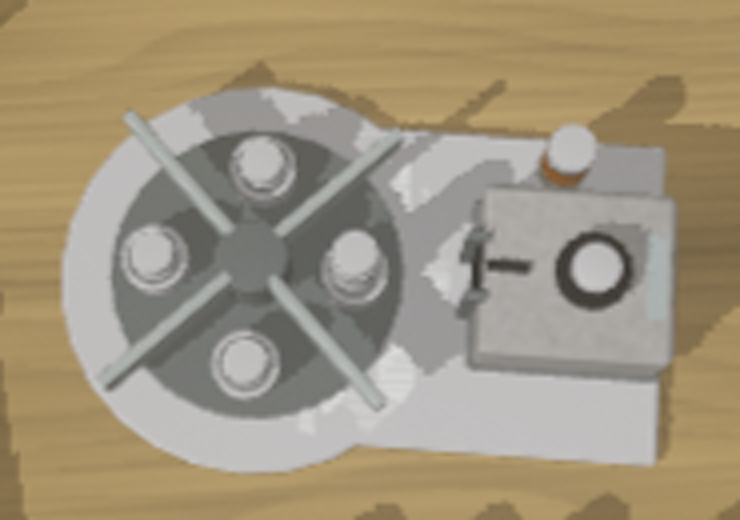

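Top camera agrees: spokes at 38.1°, and the tall vial at (0.567, 0.000) against the expected read point (0.567, −0.001). Now the key.

```bash
python3 -W ignore -c "
from h import *
np.set_printoptions(precision=4,suppress=True)
p,R,s=tool(); print(p, R.T@(np.array([.551,-.134,.19])-p)*1000/30)"
```

```text
[ 0.2917 -0.3365  0.2579] [  2.2663   0.4637 -10.9556]
```

Request:
play_rows(steps=[[1,0,0.04,-1,0],[1,0,0.04,-1,0],[1,0,0.04,-1,0],[1,0,0.04,-1,0],[1,0,0.04,-1,0],[1,0,0.04,-1,0],[1,0,0.04,-1,0],[1,0,0.04,-1,0],[1,0,0.04,-1,0],[1,0,0.05,-1,0],[1,0,0.05,-0.95,0],[1,0,0,0,0],[1,0,0,0,0],[1,0,0,0,0]])

```text
clock: 20.15
position: [0.5501, -0.1349, 0.2578]
ee_rot: [-0.244, -0.663, -0.244, 0.664]
contact_force: [0.9, 0.0, 0.1]
width: 0.0
```

```bash
python3 -W ignore -c "
from h import *
np.set_printoptions(precision=4,suppress=True)
p,R,s=tool(); print(p, R.T@(np.array([.551,-.134,.19])-p)*1000/30)"
```

```text
[ 0.5501 -0.1349  0.2578] [ 2.2587 -0.0024 -0.045 ]
```

Request:
play_rows(steps=[[1,0.6,0,-0.04,0],[1,0.6,0,0,0],[1,0.6,0,0,0],[1,0.35,0,0,0],[1,0,0,0,0],[1,0,0,0,0]])

```text
clock: 20.75
position: [0.5517, -0.1348, 0.194]
ee_rot: [0.244, 0.664, 0.244, -0.664]
contact_force: [0.1, -0.7, -0.3]
width: -0.0001
```

```bash
python3 -W ignore -c "
from h import *
np.set_printoptions(precision=4,suppress=True)
p,R,s=tool(); print(p,s['contact_force'])
p,d=manip.get_image('side');s=p[...,::-1].copy();b=cv2.resize(s[90:230,290:430],(560,560),interpolation=cv2.INTER_CUBIC);cv2.imwrite('pics/s11.png',b)"
```

```text
[ 0.5517 -0.1348  0.194 ] [ 0.1369 -0.6604 -0.3199]
```

View pics/s11.png

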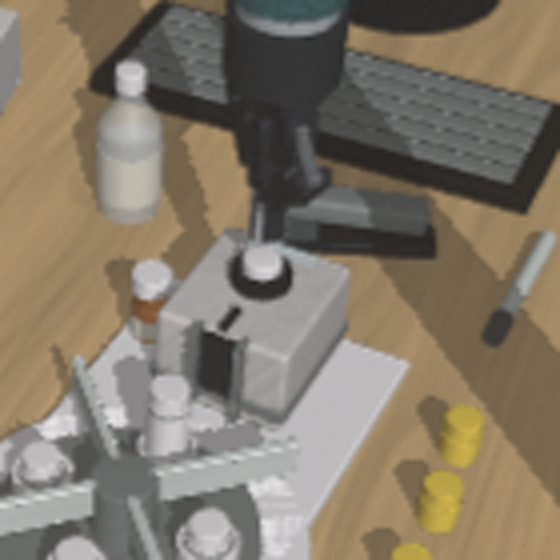

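```bash
python3 -W ignore - <<'E'
from h import *
np.set_printoptions(precision=4,suppress=True)
p,R,s=tool(); tip=p+R[:,0]*.073
for n in("side","top"):
    im,d=manip.get_image(n); print(n,"tip px",proj(n,tip),"key px pred",proj(n,[.551,-.134,.108]))
    b=im[...,::-1].copy(); u,v=proj(n,tip).astype(int)
    c=b[v-35:v+35,u-35:u+35]; c=cv2.resize(c,(560,560),interpolation=cv2.INTER_CUBIC)
    f=proj(n,tip)-[u-35,v-35]; cv2.circle(c,tuple(int(x*8+4) for x in f),4,(0,0,255),-1); cv2.imwrite(f"pics/tip_{n}.png",c)
E
python3 -c "
import cv2,numpy as np
cv2.imwrite('pics/tip.png',cv2.resize(np.hstack([cv2.imread('pics/tip_side.png'),cv2.imread('pics/tip_top.png')]),(800,400)))"
```

```text
side tip px [355.7869 149.2137] key px pred [355.7412 153.3702]
top tip px [385.4448 194.6564] key px pred [384.0738 196.4238]
```

View pics/tip.png

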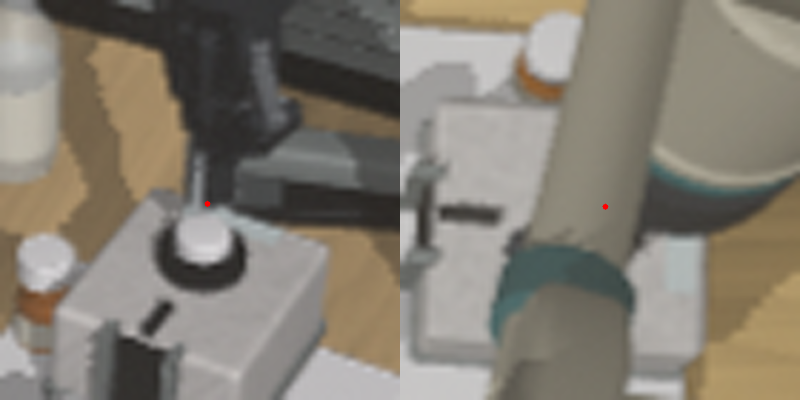

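Tip (marker at 207,205) is right over the key (203,228) in the side view. Pressing slowly.

Request:
play_rows(steps=[[1,0.15,0,0,0],[1,0.15,0,0,0],[1,0.1,0,0,0],[1,0.03,0,0,0],[1,0,0,0,0]])

```text
clock: 21.4
position: [0.5516, -0.1343, 0.1803]
ee_rot: [-0.244, -0.664, -0.244, 0.664]
contact_force: [0.4, 0.9, 0.5]
width: -0.0001
```

Request:
play_rows(steps=[[1,0.07,0,0,0],[1,0,0,0,0]])

```text
clock: 21.6
position: [0.5519, -0.1344, 0.1786]
ee_rot: [0.244, 0.664, 0.244, -0.664]
contact_force: [-0.4, 0.3, 2.0]
width: -0.0002
```

Request:
play_rows(steps=[[1,0.07,0,0,0],[1,0,0,0,0]])

```text
clock: 21.8
position: [0.552, -0.1344, 0.1765]
ee_rot: [0.244, 0.664, 0.244, -0.664]
contact_force: [0.7, -0.4, 2.6]
width: 0.0003
```

Request:
play_rows(steps=[[1,0.07,0,0,0],[1,0,0,0,0]])

```text
clock: 22.0
position: [0.5519, -0.1344, 0.1744]
ee_rot: [0.244, 0.664, 0.244, -0.664]
contact_force: [-0.4, -0.2, 2.6]
width: 0.0001
```

Request:
play_rows(steps=[[1,0.05,0,0,0],[1,0,0,0,0]])

```text
clock: 22.2
position: [0.552, -0.1344, 0.1736]
ee_rot: [0.244, 0.664, 0.244, -0.663]
contact_force: [-1.4, 0.3, 7.2]
width: -0.0002
```

Request:
play_rows(steps=[[1,0.04,0,0,0],[1,0,0,0,0]])

```text
clock: 22.4
position: [0.5519, -0.1344, 0.1735]
ee_rot: [0.244, 0.664, 0.244, -0.663]
contact_force: [-2.7, 0.7, 13.1]
width: -0.0003
```

The key has bottomed: travel stopped at z 0.1735 while the force rose to 13 N. Releasing straight up and clearing.

Request:
play_rows(steps=[[1,0,0,0,0],[1,-0.2,0,0,0],[1,-0.3,0,0,0],[1,-0.6,0,0,0],[1,-1,0,0,0],[1,-1,0,0,0],[1,0,0,1,0],[1,0,0,1,0],[1,0,0,1,0],[1,0,0,1,0],[1,0,0,1,0],[1,0,0,1,0],[1,0,0,1,0],[1,0,0,1,0],[1,0,0,1,0],[1,0,0,1,0],[1,0,0,0.5,0],[1,0,0,0,0],[1,0,0,0,0]])

```text
clock: 24.3
position: [0.3117, -0.3381, 0.2644]
ee_rot: [0.243, 0.664, 0.244, -0.664]
contact_force: [0.4, 1.1, -0.2]
width: 0.0
```

```bash
python3 -W ignore -c "
from h import *
np.set_printoptions(precision=4,suppress=True)
p,d=manip.get_image('top');s=p[...,::-1].copy();print(wheelfit('top',d));P=cloud('top',d);m=(d>0)&(np.hypot(P[...,0]-.5513,P[...,1]+.1347)<.009);print('key z',np.median(P[m][:,2]));cv2.imwrite('pics/t12.png',s)
p,d=manip.get_image('side');print(wheelfit('side',d,zr=(.063,.075)));P=cloud('side',d);m=(d>0)&(np.hypot(P[...,0]-.5513,P[...,1]+.1297)<.009);print('key z',np.median(P[m][:,2]))
cv2.imwrite('pics/s12.png',p[...,::-1]); print(manip.get_state()['clock'],manip.get_state()['contact_force'])
"
```

```text
(array([0.5741, 0.0582]), np.float64(38.23969440369639), 638, np.float64(1.9384818703147722e-05), np.float64(0.06925801152465204))
key z 0.1068378977772928
(array([0.575 , 0.0639]), np.float64(38.17349232198041), 498, np.float64(1.0090105335594812e-05), np.float64(0.06979369761070851))
key z 0.10754238103449998
24.4 [ 0.1646 -0.367   0.5402]
```

View pics/t12.png

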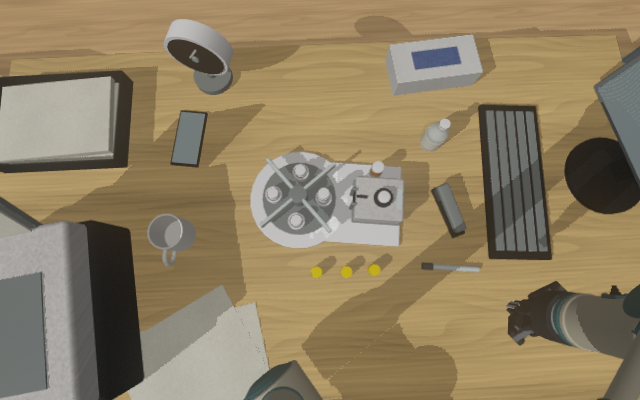

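View pics/s12.png

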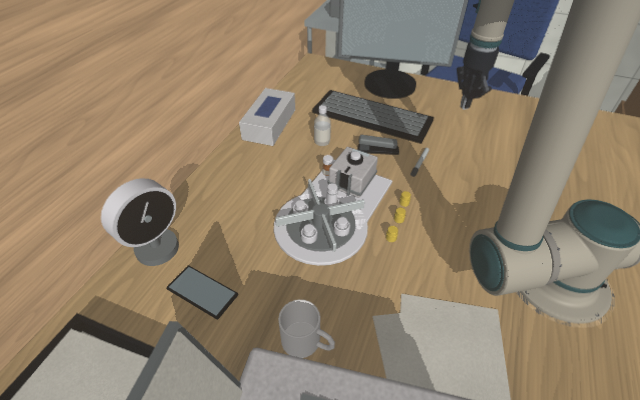

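The wheel still reads 38.2°, the key is back up, the tall vial (322,197 in the top image) faces the window, and nothing else has moved. Handing in.

```bash
python3 -c "
from rig import manip
print(manip.sign_off())"
```

```text
the job is handed in; nothing more can be done
None
```

I turned the wheel about 112° clockwise by pushing one spoke with the shut fingertips, so the tall vial now faces the reader's window. Only after checking that did I press the start key fully down and let it go. I handed in at about 24.4 s of the 54 s.

**Alignment:** In the last pictures the spokes stand at about 38.2° from both cameras. The target was 38.1°, taken from the reader's edges. Just before the press, the top camera placed the tall vial about 2 mm from the expected read point. That is within its play in the cup.

**Key:** It moved about 6 mm, then stopped while the force rose to 13 N. After release its top is back at about 107 mm, as it was at the start.

**Other objects:** In the last two pictures nothing else on the desk has visibly moved. The arm stands clear, with no contact force beyond noise.

**Disagreements:**
- The two cameras differ by about 5 mm in absolute y, so I relied on directions measured within each camera. Those agreed.
- A few single edge readings on the spokes scattered by 1–2°, and a few outliers by more.

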